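# Clear the oak toasting plate and set its next programme

### The job

The oak chips on the toasting plate are done: first wipe every chip off the plate into its catch tray with the scraper block, never touching the chips with the gripper. Then stand the scraper upright back on its cork mat, lay every fresh stave flat on the plate (none on top of another), and set the six switches: fully on (towards the marker tiles) where the switch's tile is green, fully off where it is black. Only when all that is done, press the red start button; leave the bottle and the white cylinder where they stand.

Things in the scene. Friction and masses are not known exactly. Their poses are not given: they have to be found in the camera images.
- toaster: Fixed toasting plate with catch tray; origin under the plate's centre, on the table. In its own axes, mm: dark plate, top at z 50, clear over x -88..88, y -130..118. Steel rims 12 thick, tops at z 66, along x -94, x 94 and y 124. The -y edge (y -130) is open and drops into the aluminium tray: x -88..88, y -260..-130, floor z 5, wall tops z 66.
- mat: Fixed cork mat where the scraper lives, 110 (x) x 160 (y) x 4 mm; origin at the centre of its underside, on the table.
- scraper_grip (a point): Handle centre of the loose scraper (180 g), 40 mm above its underside; z up when upright. Orange block with rubber sole, 110 (own x) x 60 (own y) x 20 mm high; on it a black upright handle 60 (x) x 20 mm (y), 20 to 60 mm above the underside. A half turn about z makes no difference. Starts upright on the mat.
- controller: Fixed grey box 130 (x) x 260 (y) x 50 mm high; origin under its centre. On top, slide switches 1..6 at y = 90, 62, 34, 6, -22, -50 mm. White tabs 12 (x) x 10 (y) mm stand 18 mm above the top and slide along x: middle at x = -23 fully off, -7 mm fully on. A white line lies along the on side (x 21 mm); past it, at x 50 mm, a marker tile per switch. Start button: see start.
- start (a joint): Travel of the round red start button, 32 mm across, on the controller's top at its x = -15, y = -100 mm; its top is 22 mm above the box top; 0 = up, 0.006 m = fully pressed (straight down, about 5 N); springs back.
- stave1_mid (a point): Centre of a loose fresh oak stave, pale, 90 (own x) x 24 x 24 mm, 36 g; lies flat on a 4 mm white board on the table at the start, in a row of up to three about 50 mm apart along own y. May be absent.
- stave2_mid (a point): Centre of a loose fresh oak stave, pale, 90 (own x) x 24 x 24 mm, 36 g; lies flat on a 4 mm white board on the table at the start, in a row of up to three about 50 mm apart along own y. May be absent.
- stave3_mid (a point): Centre of a loose fresh oak stave, pale, 90 (own x) x 24 x 24 mm, 36 g; lies flat on a 4 mm white board on the table at the start, in a row of up to three about 50 mm apart along own y. May be absent.
- chip1_mid (a point): Centre of a loose oak chip, a stick 60 (own x) x 20 (own y) x 12 mm, 12 g, lying on the toasting plate at the start. May be absent.
- chip2_mid (a point): Centre of a loose oak chip, a stick 60 (own x) x 20 (own y) x 12 mm, 12 g, lying on the toasting plate at the start. May be absent.
- chip3_mid (a point): Centre of a loose oak chip, a stick 60 (own x) x 20 (own y) x 12 mm, 12 g, lying on the toasting plate at the start. May be absent.
- chip4_mid (a point): Centre of a loose oak chip, a stick 60 (own x) x 20 (own y) x 12 mm, 12 g, lying on the toasting plate at the start. May be absent.
- chip5_mid (a point): Centre of a loose oak chip, a stick 60 (own x) x 20 (own y) x 12 mm, 12 g, lying on the toasting plate at the start. May be absent.
- sw1 (a joint): Switch 1: travel of its tab in m, 0 = fully off (-x end), 0.016 = fully on (+x end); stays where it is left (friction about 1.5 N). Some start half-way.
- sw2 (a joint): Switch 2: travel of its tab in m, 0 = fully off (-x end), 0.016 = fully on (+x end); stays where it is left (friction about 1.5 N). Some start half-way.
- sw3 (a joint): Switch 3: travel of its tab in m, 0 = fully off (-x end), 0.016 = fully on (+x end); stays where it is left (friction about 1.5 N). Some start half-way.
- sw4 (a joint): Switch 4: travel of its tab in m, 0 = fully off (-x end), 0.016 = fully on (+x end); stays where it is left (friction about 1.5 N). Some start half-way.
- sw5 (a joint): Switch 5: travel of its tab in m, 0 = fully off (-x end), 0.016 = fully on (+x end); stays where it is left (friction about 1.5 N). Some start half-way.
- sw6 (a joint): Switch 6: travel of its tab in m, 0 = fully off (-x end), 0.016 = fully on (+x end); stays where it is left (friction about 1.5 N). Some start half-way.
- green1_mid (a point): Centre of a green marker tile, 20 x 18 x 3 mm, fixed on the controller's top (at x = +50 mm of the box) in line with one of the six switches: that switch is to be on. The other three switches have black tiles: off. Which switches get green differs from start to start.
- green2_mid (a point): Centre of a green marker tile, 20 x 18 x 3 mm, fixed on the controller's top (at x = +50 mm of the box) in line with one of the six switches: that switch is to be on. The other three switches have black tiles: off. Which switches get green differs from start to start.
- green3_mid (a point): Centre of a green marker tile, 20 x 18 x 3 mm, fixed on the controller's top (at x = +50 mm of the box) in line with one of the six switches: that switch is to be on. The other three switches have black tiles: off. Which switches get green differs from start to start.
- cognac: Loose bystander: amber bottle, 68 mm across, 190 mm high; origin under it.
- cylinder_foot: Loose bystander: white measuring cylinder on a foot, 64 mm across, 150 mm high; origin under it.
Mind the look-alikes: they are no part of the job. What is shaped like the part that bears scraper_grip but pink is not meant.

How it is judged:
By the outcome, as a careful person would: the job done as asked, in the order asked, and still so for the second after the job is handed in, with the robot touching nothing.
Of chip1, chip2, chip3, chip4, chip5 only 3 to 5 are there at a start; the rules pass over those that are not, and their reading is None.
Of stave1, stave2, stave3 only 2 to 3 are there at a start; the rules pass over those that are not, and their reading is None.
At some moment in a run one of scraper may be knocked a few centimetres aside while the robot is not near it.
Once in a run the grip may slacken for a moment while it holds something.
It also fails if it takes over 208 s, if anything falls off the work surface, if the arm or the gripper's body presses on something with over 40 N, if the wrist force passes 120 N, or if a joint passes its speed limit or range.

### The arm

A 6-joint arm with a two-finger parallel gripper is mounted at the origin on the work surface. World frame = base frame: x ahead of the robot, y to its left, z up, the work surface at z = 0. Lengths are in m, angles in rad, forces in N, time in s.
With the tool pointing down it reaches from about 0.375 to 0.75 m from the base axis. Payload 9 kg.
Tool frame: the origin (TCP) lies on the mounting face of the last link; the fingertips stand 173 mm ahead of it and the grasp point (between the pads) lies r.grip_depth ahead of it (r.grip_depth is the distance from the TCP to the grasp point, in m); z points along the fingers, y is the line along which they close (so a half turn about z gives the same grasp; the last joint's range is limited). The gripper opens to 85 mm and grips with 20 to 120 N. Pads are 22 mm wide; open, the fingers measure 114 mm over their backs; the gripper's body (76 mm by 85 mm) begins 54 mm behind the grasp point. The pads swing forward as they close: fully open they stand 13 mm farther back than shut.
Start: joints at [-0.218, 0.104, 0.097, 1.564, 0, 1.353], TCP at [0.6, 0, 0.405] pointing down, gripper open.
Joint ranges: [-2.99, 2.99], [-0.84, 1.86], [-1.1, 1.16], [-1.84, 2.11], [-1.51, 1.56], [-3.14, 3.14]. Speed limits (rad/s): [2.22, 2.22, 2.57, 3.14, 3.14, 3.14].

### API

Orientations are given as a unit quaternion [w, x, y, z].
In Python, from station import readout, vision, order, r gives the robot as it stands.
- The arm moves only by the tool jog_arm, never from a script. Its arguments are lists of equal length, an entry for each row: "jaw": the opening, from 0 (shut) to 1 (fully open); "travel": the shift along the tool's x, y, z in m, a list of three; "roll": the turn about the tool's z in degrees. In form: {"jaw": [jaw, ...], "travel": [[x, y, z], ...], "roll": [roll, ...]}. A call has 1 to 10 rows; each row shifts and turns the commanded pose from where the row before left it, along the tool's axes as they then stand; what a row does not reach is not made up. A row lasts 1/8 s, in which the tool goes at most 62.5 mm and 10.7 degrees, less where a joint would pass 70% of its speed; a pose out of reach is approached as far as the arm can. A call with a gripper value outside its range is refused whole. The fingers move at their own pace and stop on an object; the grip force is fixed at half the most. Time passes only in rows, so rows that do not move let the fingers close. It gives the time, the measured TCP pose, the force, the opening and the grip force at its end, in the units of the state.
- readout.read_state(): the state, without advancing time (a new reading comes with each control period).
- vision.grab_frame(name): name is "scene" or "side" or "wrist"; returns a dict with "img" (384x512x3 uint8, red, green, blue), "mtx" (3x3 intrinsics, pixels), "k1" (the pictures are not rectified: a ray, as slopes to the right and down, at radius r is drawn at 1 + k1 r^2 times it, then the intrinsics apply), "rvec" (rotation vector, rad) and "tvec" (3), from world to camera coordinates, as OpenCV has them. Camera axes: x right, y down, z forward; pixel columns grow to the right and rows downward; lengths in m; the calibration is good to about 2 mm. A picture is of the moment at which its call begins. There is no depth.
- order.sign_off(): hands the job in; it is judged then, once.
The state is a dict: "t": time; "joint_positions": joint angles; "qd": joint speeds; "joint_torque": joint torques, N m; "position": TCP position; "eef_rot": TCP orientation; "force": force on the tool from outside, world axes, zero at the start; "ft_torque": the same for the moment, N m; "width": finger opening in m; "finger_force": force on a finger pad.
Only numpy, scipy, OpenCV 4.12 (cv2) and the standard library are available. Lean on these libraries where they do the work, as an engineer would, in place of code of your own. Each camera call takes 0.05 s, during which the arm holds its last target. There are 200 camera calls.

## Working session

There is one attempt and no reset: what is moved stays moved. The work goes in short steps, Python scripts to look and compute and a tool call to move; the robot and the scene stay as the last step left them, time stands still between calls to the robot, and variables do not carry over. Pictures are saved under pics/ and viewed, at most 14 in all, crops included, and the job is handed in when it is done.

Besides the shell and the picture viewer there is one more tool, called after ">>>" as name(argument=value, ...), one argument or row to a line, values as JSON. jog_arm: Moves the arm, as the interface text tells. Its arguments: {"type":"object","properties":{"jaw":{"type":"array","items":{"type":"number"}},"travel":{"type":"array","items":{"type":"array","items":{"type":"number"}}},"roll":{"type":"array","items":{"type":"number"}}},"required":["jaw","travel","roll"]}

```bash
ls; mkdir -p pics; python3 - <<'E'
from station import readout, vision, order, r
import cv2,numpy as np
s=readout.read_state();print({k:np.round(v,3) for k,v in s.items()});print(r.grip_depth)
a=[]
for n in("scene","side"):
    f=vision.grab_frame(n);cv2.imwrite(f"pics/{n}0.png",f["img"][:,:,::-1]);print(n,f["mtx"],f["k1"],f["rvec"],f["tvec"])
E
```

```text
pics
{'t': np.float64(0.0), 'joint_positions': array([-0.218,  0.105,  0.096,  1.564,  0.   ,  1.353]), 'qd': array([ 0.001, -0.   ,  0.002,  0.001, -0.001,  0.001]), 'joint_torque': array([ 1.0000e-03, -5.5693e+01,  5.0364e+01,  1.7000e-02, -0.0000e+00,
       -0.0000e+00]), 'position': array([0.6  , 0.   , 0.404]), 'eef_rot': array([-0.001,  0.707,  0.707, -0.   ]), 'force': array([-0.385,  0.234,  0.403]), 'ft_torque': array([-0.039,  0.   , -0.001]), 'finger_force': np.float64(0.0), 'width': np.float64(0.086)}
0.1547
scene [[370.73091872   0.         260.18313034]
 [  0.         370.73091872 192.26753689]
 [  0.           0.           1.        ]] -0.02921317428770828 [ 0.77663334  2.74687153 -0.8396233 ] [ 0.44953784 -0.17472532  1.01975625]
side [[408.86219715   0.         252.44371157]
 [  0.         408.86219715 194.70527374]
 [  0.           0.           1.        ]] -0.11673020588071081 [ 2.20950908 -0.23620041  0.11962765] [-0.50557065  0.08591886  0.99178096]
```

View pics/scene0.png

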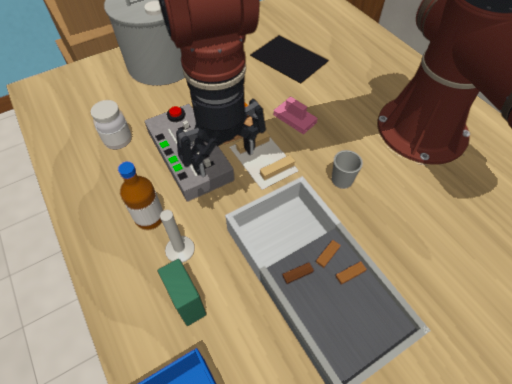

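View pics/side0.png

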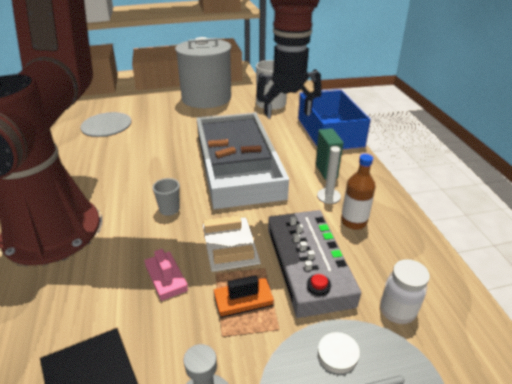

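Scene shows the toaster (tray end at the top, ~(285,220); plate ~(335,305)), three chips at (298,272), (328,253) and (351,272), the controller at (190,150) and a stave at (278,167). Side shows the orange scraper on its mat (243,297), the board (232,245) and the controller with tiles (325,240).

```bash
cat > h.py <<'E'
import cv2,numpy as np
from station import readout,vision,order,r
from scipy.spatial.transform import Rotation as R
def grab(n,save=None):
    f=vision.grab_frame(n)
    if save: cv2.imwrite(f"pics/{save}.png",f["img"][:,:,::-1])
    return f
def cast(f,uv,z):
    d=np.array([f["k1"],0,0,0],float)
    p=cv2.undistortPoints(np.array(uv,float).reshape(-1,1,2),f["mtx"],d).reshape(-1,2)
    M=cv2.Rodrigues(np.array(f["rvec"]))[0];t=np.array(f["tvec"]).ravel()
    D=np.c_[p,np.ones(len(p))]@M; c=-M.T@t
    return c+D*((z-c[2])/D[:,2])[:,None]
def proj(f,P):
    return cv2.projectPoints(np.array(P,float).reshape(-1,1,3),np.array(f["rvec"]),np.array(f["tvec"]),f["mtx"],np.array([f["k1"],0,0,0],float))[0].reshape(-1,2)
def blobs(f,lo,hi,amin=20):
    hsv=cv2.cvtColor(f["img"],cv2.COLOR_RGB2HSV)
    m=cv2.inRange(hsv,np.array(lo),np.array(hi))
    cs,_=cv2.findContours(m,cv2.RETR_EXTERNAL,cv2.CHAIN_APPROX_NONE)
    out=[]
    for c in cs:
        if cv2.contourArea(c)>=amin:
            M=cv2.moments(c);out.append((M["m10"]/M["m00"],M["m01"]/M["m00"],cv2.contourArea(c),c))
    return out
def big(n,f,x0,y0,x1,y1,k):
    cv2.imwrite(f"pics/{n}.png",cv2.resize(f["img"][y0:y1,x0:x1,::-1],None,fx=k,fy=k,interpolation=cv2.INTER_CUBIC))
E
python3 - <<'E'
from h import *
s=grab("scene");d=grab("side")
np.set_printoptions(precision=3,suppress=True)
print("toaster rim corners scene",cast(s,[(300,183),(227,215),(422,328)],.066).tolist())
for n,f in(("scene",s),("side",d)):
    for nm,lo,hi,z in(("green",(50,120,80),(75,255,255),.053),("red",(0,200,120),(3,255,255),.072),("red2",(176,180,120),(180,255,255),.072),("orange",(5,200,150),(14,255,255),.02)):
        for b in blobs(f,lo,hi,15):print(n,nm,np.round(b[:3],1),cast(f,[b[:2]],z)[0])
big("s1",s,130,80,330,230,4); big("d1",d,190,200,370,340,4)
E
```

```text
toaster rim corners scene [[0.4286248534961883, 0.008138519594371452, 0.06600000000000006], [0.6087428102800788, -0.004323628500408683, 0.06600000000000006], [0.42531615550702445, 0.3830565752351102, 0.06600000000000006]]
scene green [177.  167.1  42.5] [ 0.643 -0.188  0.053]
scene green [172.7 159.   42.5] [ 0.642 -0.216  0.053]
scene green [163.8 143.8  38.5] [ 0.641 -0.272  0.053]
scene red [174.8 111.4  74. ] [ 0.576 -0.342  0.072]
side green [336.4 253.2  43.5] [ 0.639 -0.272  0.053]
side green [327.5 235.5  38. ] [ 0.64  -0.216  0.053]
side green [323.4 227.4  37. ] [ 0.641 -0.189  0.053]
side red [318.8 281.4 123. ] [ 0.57  -0.353  0.072]
side orange [246.6 306.   61.5] [ 0.432 -0.341  0.02 ]
side orange [248.4 300.7  15. ] [ 0.438 -0.329  0.02 ]
```

View pics/d1.png

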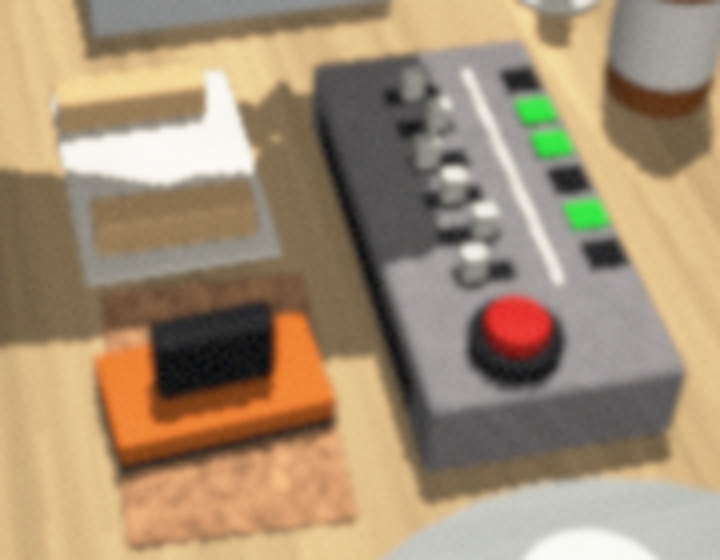

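Tiles from switch 1 (far end) to 6 read black, green, green, black, green, black. The scraper stands on the mat, and two staves are seen on the board.

```bash
python3 - <<'E'
from h import *
s=grab("scene")
big("s2",s,215,140,440,384,2.4)
E
```

```text
(no output)
```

View pics/s2.png

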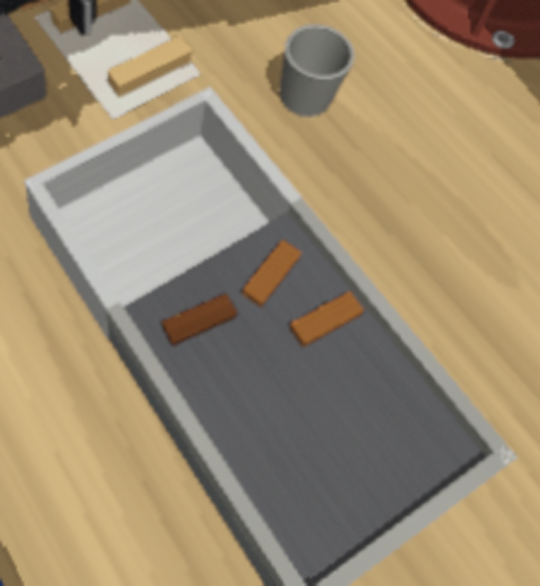

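Scene crop: three chips at (200,318), (272,272) and (327,318), all in the half of the plate next to the tray. The plate's open edge runs (125,303)-(290,207) and its back inner corners are (487,450) and (305,580).

```bash
python3 - <<'E'
from h import *
np.set_printoptions(precision=3,suppress=True)
s=grab("scene");d=grab("side")
c=lambda L:[(215+u/2.4,140+v/2.4) for u,v in L]
print("edge z.05",cast(s,c([(125,303),(290,207)]),.05))
print("back rim inner top",cast(s,c([(487,450),(305,580)]),.066))
print("outer tray far corners",cast(s,c([(28,182),(208,92)]),.066))
print("outer back corner",cast(s,c([(512,458)]),.066))
print("chips z.056",cast(s,c([(200,318),(272,272),(327,318)]),.062))
print("stave near",cast(s,c([(150,62)]),.028))
C=lambda L:[(190+u/4,200+v/4) for u,v in L]
print("scraper top block corners z.02+.004",cast(d,C([(98,358),(123,455),(332,402),(305,315)]),.024))
print("handle top",cast(d,C([(153,325),(270,305)]),.064))
print("handle top ctr",cast(d,C([(212,322)]),.064))
print("mat corners",cast(d,C([(130,543),(355,520),(100,280),(303,270)]),.004))
print("stave1 far top corners",cast(d,C([(60,75),(205,70),(203,95),(60,102)]),.028))
print("stave2 top corners",cast(d,C([(92,190),(250,185),(255,210),(95,225)]),.028))
print("board corners",cast(d,C([(55,100),(225,70),(282,258),(88,283)]),.004))
print("tabs z.068",cast(d,C([(412,70),(440,100),(428,140),(453,172),(485,205),(474,248)]),.068))
print("line",cast(d,C([(465,70),(560,283)]),.051))
E
```

```text
edge z.05 [[0.594 0.132 0.05 ]
 [0.421 0.132 0.05 ]]
back rim inner top [[0.431 0.378 0.066]
 [0.601 0.375 0.066]]
outer tray far corners [[ 0.61  -0.003  0.066]
 [ 0.418 -0.001  0.066]]
outer back corner [[0.419 0.393 0.066]]
chips z.056 [[0.552 0.179 0.062]
 [0.478 0.177 0.062]
 [0.465 0.233 0.062]]
stave near [[ 0.427 -0.083  0.028]]
scraper top block corners z.02+.004 [[ 0.376 -0.29   0.024]
 [ 0.379 -0.351  0.024]
 [ 0.484 -0.342  0.024]
 [ 0.485 -0.284  0.024]]
handle top [[ 0.403 -0.309  0.064]
 [ 0.46  -0.308  0.064]]
handle top ctr [[ 0.431 -0.313  0.064]]
mat corners [[ 0.376 -0.387  0.004]
 [ 0.482 -0.397  0.004]
 [ 0.386 -0.22   0.004]
 [ 0.496 -0.236  0.004]]
stave1 far top corners [[ 0.384 -0.073  0.028]
 [ 0.471 -0.087  0.028]
 [ 0.465 -0.109  0.028]
 [ 0.381 -0.097  0.028]]
stave2 top corners [[ 0.39  -0.175  0.028]
 [ 0.476 -0.189  0.028]
 [ 0.475 -0.209  0.028]
 [ 0.388 -0.202  0.028]]
board corners [[ 0.38  -0.068  0.004]
 [ 0.488 -0.062  0.004]
 [ 0.487 -0.225  0.004]
 [ 0.38  -0.221  0.004]]
tabs z.068 [[ 0.577 -0.158  0.068]
 [ 0.585 -0.186  0.068]
 [ 0.569 -0.216  0.068]
 [ 0.574 -0.242  0.068]
 [ 0.583 -0.269  0.068]
 [ 0.568 -0.297  0.068]]
line [[ 0.614 -0.145  0.051]
 [ 0.609 -0.315  0.051]]
```

>>> jog_arm(
  jaw=[1, 1, 1, 1, 1, 1, 1, 1, 1, 1],
  travel=[
    [-0.052, -0.028, 0],
    [-0.052, -0.028, 0],
    [-0.052, -0.028, 0],
    [-0.052, -0.028, 0],
    [-0.052, -0.028, 0],
    [-0.052, -0.028, 0],
    [0, 0, 0],
    [0, 0, 0],
    [0, 0, 0],
    [0, 0, 0],
  ],
  roll=[0, 0, 0, 0, 0, 0, -10, -10, -10, -10],
)

```text
t: 1.6
position: [0.432, -0.312, 0.4047]
eef_rot: [0.0, 0.42, 0.907, 0.0]
force: [-0.4, -0.5, -0.4]
width: 0.0852
finger_force: 0.0
```

>>> jog_arm(
  jaw=[1, 1, 1, 1, 1, 1],
  travel=[
    [0, 0, 0],
    [0, 0, 0],
    [0, 0, 0],
    [0, 0, 0],
    [0, 0, 0],
    [0, 0, 0],
  ],
  roll=[-10, -10, -10, -10, -10, 0],
)

```text
t: 2.35
position: [0.432, -0.312, 0.4047]
eef_rot: [0.0, 0.001, 1.0, -0.0]
force: [0.6, -0.7, 0.7]
width: 0.085
finger_force: 0.0
```

```bash
python3 - <<'E'
from h import *
np.set_printoptions(precision=3,suppress=True)
s=readout.read_state();q=s["eef_rot"];print(s["t"],s["joint_positions"],s["position"]);print(R.from_quat(q,scalar_first=True).as_matrix())
f=grab("wrist","w1")
E
```

```text
2.35 [-0.871 -0.101 -0.108  1.564  0.    -0.87 ] [ 0.432 -0.312  0.405]
[[-1.     0.001  0.   ]
 [ 0.001  1.    -0.   ]
 [-0.    -0.    -1.   ]]
```

View pics/w1.png

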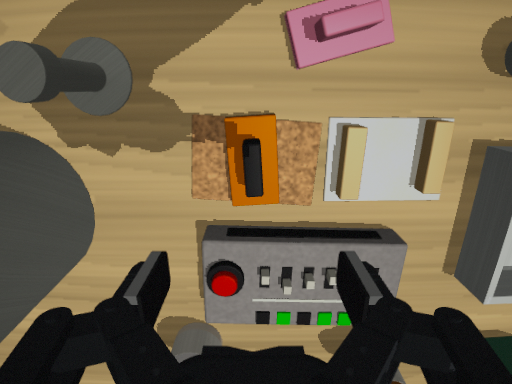

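The wrist view shows the scraper (252,160) on the mat, two staves (353,162) and (433,157) on the board, and the controller (300,275).

```bash
python3 - <<'E'
from h import *
np.set_printoptions(precision=4,suppress=True)
f=grab("wrist")
def rect(name,lo,hi,z,amin,roi):
    for b in blobs(f,lo,hi,amin):
        if not(roi[0]<b[0]<roi[2] and roi[1]<b[1]<roi[3]):continue
        P=cast(f,b[3].reshape(-1,2),z)[:,:2]
        (c,wh,a)=cv2.minAreaRect((P*1000).astype(np.float32));print(name,np.round(c,1),np.round(wh,1),round(a,1))
rect("scraper",(5,200,120),(16,255,255),.024,300,(200,100,300,220))
rect("handle",(0,0,0),(180,255,45),.064,150,(235,130,270,205))
rect("stave",(15,60,120),(30,140,255),.028,300,(330,110,460,210))
rect("red",(0,200,100),(6,255,255),.072,200,(200,250,250,300))
for b in blobs(f,(50,120,80),(75,255,255),60):print("g",cast(f,[b[:2]],.053)[0])
print("mat",cast(f,[(191,113),(191,202),(321,121),(315,205)],.004))
print("tabs",cast(f,[(265,268),(287,276),(308,268),(330,275)],.068))
print("tray corner outer",cast(f,[(457,268),(487,142)],.066))
E
```

```text
scraper [ 445.9 -311. ] [76.5 59.5] 3.8
scraper [ 388.1 -315. ] [27.  57.8] 6.7
handle [ 427.4 -312.3] [63.5 18.7] 3.7
red [ 570.9 -346.7] [29.1 30.6] 0.1
g [ 0.6414 -0.1885  0.053 ]
g [ 0.6399 -0.2151  0.053 ]
g [ 0.6381 -0.2707  0.053 ]
mat [[ 0.3734 -0.3867  0.004 ]
 [ 0.4888 -0.3945  0.004 ]
 [ 0.3833 -0.2283  0.004 ]
 [ 0.4935 -0.2287  0.004 ]]
tabs [[ 0.5493 -0.2976  0.068 ]
 [ 0.5608 -0.2708  0.068 ]
 [ 0.5496 -0.2459  0.068 ]
 [ 0.5599 -0.2184  0.068 ]]
tray corner outer [[ 0.5545 -0.0575  0.066 ]
 [ 0.3974 -0.0593  0.066 ]]
```

>>> jog_arm(
  jaw=[1, 1, 1, 1, 1, 0, 0, 0, 0, 0],
  travel=[
    [0.004, -0.001, 0.05],
    [0, 0, 0.05],
    [0, 0, 0.05],
    [0, 0, 0.053],
    [0, 0, 0],
    [0, 0, 0],
    [0, 0, 0],
    [0, 0, 0],
    [0, 0, 0],
    [0, 0, 0],
  ],
  roll=[-4, 0, 0, 0, 0, 0, 0, 0, 0, 0],
)

```text
t: 3.7
position: [0.4284, -0.3134, 0.2031]
eef_rot: [0.001, -0.035, 0.999, -0.001]
force: [-0.5, 0.5, 6.1]
width: 0.0193
finger_force: 60.3
```

>>> jog_arm(
  jaw=[0, 0, 0, 0, 0, 0, 0, 0, 0, 0],
  travel=[
    [0, 0, -0.03],
    [0, 0, -0.05],
    [0, 0, -0.05],
    [0, 0, -0.025],
    [-0.005, 0.053, 0],
    [-0.005, 0.053, 0],
    [-0.005, 0.053, 0],
    [-0.005, 0.053, 0],
    [-0.005, 0.053, 0],
    [-0.005, 0.053, 0],
  ],
  roll=[0, 4, 0, 0, 0, 0, 0, 0, 0, 0],
)

```text
t: 4.95
position: [0.4578, 0.0067, 0.357]
eef_rot: [0.0, 0.0, 1.0, -0.0]
force: [0.4, -0.6, -0.7]
width: 0.0194
finger_force: 59.5
```

>>> jog_arm(
  jaw=[0, 0, 0, 0, 0, 0, 0, 0],
  travel=[
    [-0.005, 0.053, 0],
    [-0.005, 0.053, 0],
    [-0.005, 0.053, 0],
    [-0.005, 0.053, 0],
    [-0.005, 0.053, 0],
    [-0.005, 0.053, 0],
    [0, 0, 0],
    [0, 0, 0],
  ],
  roll=[0, 0, 0, 0, 0, 0, 1, 0],
)

```text
t: 5.95
position: [0.4879, 0.3229, 0.3565]
eef_rot: [-0.0, 0.009, 1.0, -0.0]
force: [-0.4, -0.8, -1.7]
width: 0.0191
finger_force: 59.9
```

```bash
python3 - <<'E'
from h import *
f=grab("wrist","w2")
E
```

```text
(no output)
```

View pics/w2.png

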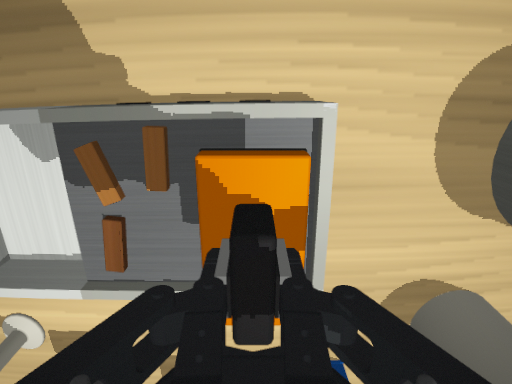

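Wrist view: the scraper is square in the grip over the plate; chips are at (98,172), (155,158) and (115,243); the back inner rim corner is (313,118).

```bash
python3 - <<'E'
from h import *
np.set_printoptions(precision=4,suppress=True)
f=grab("wrist")
print(cast(f,[(313,118),(200,118),(306,288),(150,283)],.066))
print("edge",cast(f,[(55,122),(83,270)],.05))
print("scraper bottom corners? top z",readout.read_state()["position"][2]-.1991+.02,cast(f,[(197,152),(309,152)],readout.read_state()["position"][2]-.1991+.02))
print("chips",cast(f,[(98,172),(155,158),(115,243)],.06))
E
```

```text
[[0.4271 0.3749 0.066 ]
 [0.4255 0.2781 0.066 ]
 [0.6006 0.3762 0.066 ]
 [0.5922 0.2127 0.066 ]]
edge [[0.4264 0.1382 0.05  ]
 [0.5869 0.1323 0.05  ]]
scraper bottom corners? top z 0.17780125262815225 [[0.4332 0.295  0.1778]
 [0.4342 0.3516 0.1778]]
chips [[0.473  0.1769 0.06  ]
 [0.4608 0.233  0.06  ]
 [0.548  0.1805 0.06  ]]
```

>>> jog_arm(
  jaw=[0, 0, 0, 0, 0, 0, 0, 0, 0, 0],
  travel=[
    [0.001, 0, 0.05],
    [0, 0, 0.04],
    [0, 0, 0.01],
    [0, 0, 0.006],
    [0, 0, 0.001],
    [0, -0.02, 0],
    [0, -0.02, 0],
    [0, -0.02, 0],
    [0, -0.02, 0],
    [0, -0.02, 0],
  ],
  roll=[0, 0, 0, 0, 0, 0, 0, 0, 0, 0],
)

```text
t: 7.3
position: [0.4853, 0.2215, 0.2498]
eef_rot: [0.0, 0.009, 1.0, 0.0]
force: [0.9, 0.3, -2.1]
width: 0.0197
finger_force: 59.8
```

>>> jog_arm(
  jaw=[0, 0, 0, 0, 0, 0, 0, 0],
  travel=[
    [0, -0.02, 0],
    [0, -0.02, 0],
    [0, -0.02, 0],
    [0, -0.02, 0],
    [0, -0.02, 0],
    [0, -0.02, 0],
    [0, -0.018, 0],
    [0, 0, 0],
  ],
  roll=[0, 0, 0, 0, 0, 0, 0, 0],
)

```text
t: 8.3
position: [0.4828, 0.0836, 0.2498]
eef_rot: [0.0, 0.01, 1.0, -0.0]
force: [-0.1, 0.3, -1.0]
width: 0.0192
finger_force: 59.9
```

>>> jog_arm(
  jaw=[0, 0, 0, 0, 0, 0, 0, 0, 0, 0],
  travel=[
    [0, 0, -0.05],
    [0, 0, -0.03],
    [0, 0.06, 0],
    [0, 0.06, 0],
    [0, 0.06, 0],
    [0, 0.058, 0],
    [-0.028, 0, 0],
    [-0.027, 0, 0],
    [0, 0, 0],
    [0, 0, 0],
  ],
  roll=[0, 0, 0, 0, 0, 0, 0, 0, 0, 0],
)

```text
t: 9.55
position: [0.5414, 0.3221, 0.3295]
eef_rot: [-0.0, 0.009, 1.0, -0.0]
force: [0.2, 0.2, -2.6]
width: 0.0192
finger_force: 60.1
```

```bash
python3 - <<'E'
from h import *
f=grab("wrist","w3")
E
```

```text
(no output)
```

View pics/w3.png

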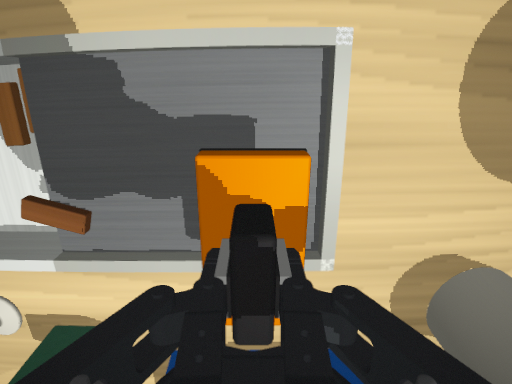

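Two chips are now in the tray (left edge, ~(15,115)); the third lies at the plate's edge (55,213). Sweeping the second lane.

>>> jog_arm(
  jaw=[0, 0, 0, 0, 0, 0, 0, 0, 0, 0],
  travel=[
    [0, 0, 0.05],
    [0, 0, 0.024],
    [0, 0, 0.005],
    [0, 0, 0.001],
    [0, -0.02, 0],
    [0, -0.02, 0],
    [0, -0.02, 0],
    [0, -0.02, 0],
    [0, -0.02, 0],
    [0, -0.02, 0],
  ],
  roll=[0, 0, 0, 0, 0, 0, 0, 0, 0, 0],
)

```text
t: 10.85
position: [0.5399, 0.2006, 0.2497]
eef_rot: [0.0, 0.009, 1.0, -0.0]
force: [-0.0, -0.2, -1.3]
width: 0.0192
finger_force: 60.1
```

>>> jog_arm(
  jaw=[0, 0, 0, 0, 0, 0, 0, 0, 0],
  travel=[
    [0, -0.02, 0],
    [0, -0.02, 0],
    [0, -0.02, 0],
    [0, -0.02, 0],
    [0, -0.02, 0],
    [0, -0.02, 0],
    [0, 0, 0],
    [0, 0, -0.05],
    [0, 0, -0.05],
  ],
  roll=[0, 0, 0, 0, 0, 0, 0, 0, 0],
)

```text
t: 11.98
position: [0.5374, 0.0823, 0.3505]
eef_rot: [-0.001, 0.009, 1.0, 0.0]
force: [0.1, -0.0, -2.1]
width: 0.0195
finger_force: 59.9
```

```bash
python3 - <<'E'
from h import *
f=grab("scene","s3")
g=grab("wrist")
big("s3",f,130,80,440,384,2)
E
```

```text
(no output)
```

View pics/s3.png

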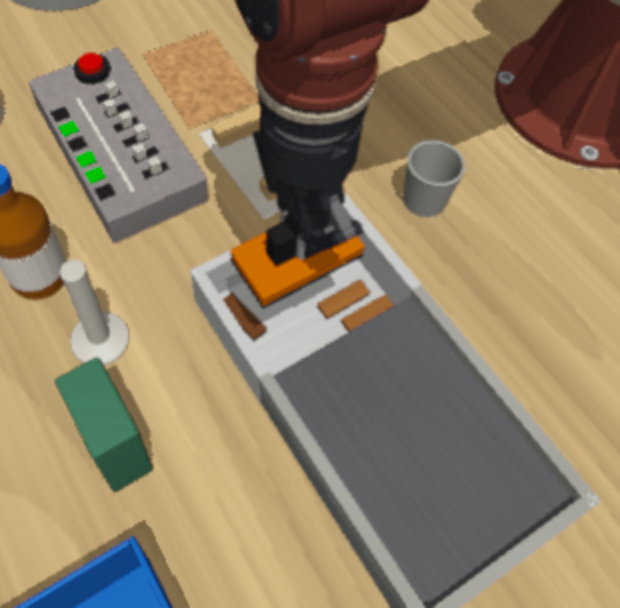

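All three chips are in the tray (e.g. (368,312), (345,298), (247,315)) and the plate is empty. Bringing the scraper back to the mat.

>>> jog_arm(
  jaw=[0, 0, 0, 0, 0, 0, 0, 0, 0, 0],
  travel=[
    [0.012, -0.049, 0],
    [0.012, -0.049, 0],
    [0.012, -0.049, 0],
    [0.012, -0.049, 0],
    [0.012, -0.049, 0],
    [0.012, -0.049, 0],
    [0.012, -0.049, 0],
    [0.012, -0.05, 0],
    [0, 0, 0],
    [0, 0, 0],
  ],
  roll=[0, 0, 0, 0, 0, 0, 0, 0, 1.5, 0],
)

```text
t: 13.32
position: [0.435, -0.3089, 0.3492]
eef_rot: [-0.0, 0.022, 1.0, 0.001]
force: [-0.7, 0.5, -1.9]
width: 0.0192
finger_force: 60.2
```

```bash
python3 - <<'E'
from h import *
np.set_printoptions(precision=4,suppress=True)
s=readout.read_state();z=s["position"][2]-.1991
f=grab("wrist","w4");print(s["position"])
hsv=cv2.cvtColor(f["img"],cv2.COLOR_RGB2HSV)
b=max(blobs(f,(5,200,110),(16,255,255),300),key=lambda b:b[2])
P=b[3].reshape(-1,2);print(P.min(0),P.max(0))
# mat side edges: print corners of mat via mask of cork
for b in blobs(f,(5,60,60),(14,190,235),400):
    (c,wh,a)=cv2.minAreaRect((cast(f,b[3].reshape(-1,2),.004)[:,:2]*1000).astype(np.float32));print(np.round(b[:3]),np.round(c,1),np.round(wh,1),a)
E
```

```text
[ 0.435  -0.3089  0.3492]
[195 153] [310 262]
```

View pics/w4.png

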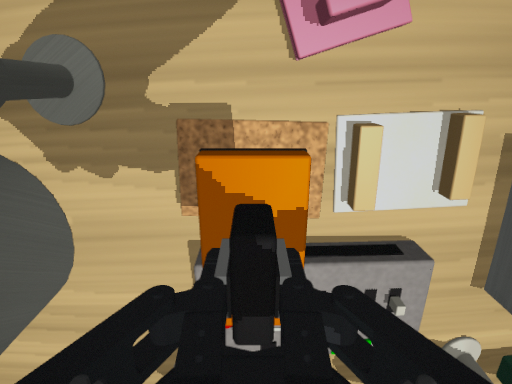

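The scraper hangs square over the mat, whose corners are at (178,118), (328,122), (182,215) and (322,218).

```bash
python3 - <<'E'
from h import *
np.set_printoptions(precision=4,suppress=True)
f=grab("wrist");m=cast(f,[(178,118),(328,122),(181,216),(322,218)],.004);print(m,m.mean(0))
z=readout.read_state()["position"][2]-.1991
print(cast(f,[(197,154),(309,154)],z+.02))
E
```

```text
[[ 0.3747 -0.3833  0.004 ]
 [ 0.3853 -0.2275  0.004 ]
 [ 0.4849 -0.3931  0.004 ]
 [ 0.4942 -0.2303  0.004 ]] [ 0.4348 -0.3085  0.004 ]
[[ 0.3808 -0.3343  0.1704]
 [ 0.3831 -0.2776  0.1704]]
```

>>> jog_arm(
  jaw=[0, 0, 0, 0, 0, 0, 1, 1, 1, 1],
  travel=[
    [0.001, -0.001, 0.05],
    [0, 0, 0.05],
    [0, 0, 0.038],
    [0, 0, 0.006],
    [0, 0, 0.0015],
    [0, 0, 0],
    [0, 0, 0],
    [0, 0, 0],
    [0, 0, -0.03],
    [0, 0, -0.05],
  ],
  roll=[1, 0, 0, 0, 0, 0, 0, 0, 0, 0],
)

```text
t: 14.68
position: [0.4334, -0.3096, 0.2838]
eef_rot: [-0.001, 0.031, 1.0, 0.001]
force: [1.1, -0.4, 0.8]
width: 0.0853
finger_force: 0.0
```

>>> jog_arm(
  jaw=[1, 1, 1, 1, 1, 1],
  travel=[
    [0, 0, -0.05],
    [0, 0, -0.03],
    [0, 0.057, 0],
    [0, 0.057, 0],
    [0, 0.057, 0],
    [0, 0, 0],
  ],
  roll=[0, 0, 0, 0, 0, 0],
)

```text
t: 15.42
position: [0.4445, -0.1365, 0.365]
eef_rot: [0.001, 0.028, 1.0, -0.0]
force: [0.1, -0.2, -0.4]
width: 0.0856
finger_force: 0.0
```

```bash
cat >> h.py <<'E'
def rects(f,lo,hi,z,amin=300):
    for b in blobs(f,lo,hi,amin):
        (c,wh,a)=cv2.minAreaRect((cast(f,b[3].reshape(-1,2),z)[:,:2]*1000).astype(np.float32));print(np.round(b[:3]),np.round(c,1),np.round(wh,1),round(a,1))
E
python3 - <<'E'
from h import *
f=grab("wrist","w5")
print(readout.read_state()["position"])
rects(f,(12,70,140),(30,160,255),.028)
rects(f,(5,200,100),(16,255,255),.024)
E
```

```text
[ 0.44455271 -0.13815586  0.36488358]
[186. 350. 425.] [ 678.2 -226.3] [37.8 79.2] 23.6
[ 494.  327. 1328.] [679.1 191.7] [121.7  53.4] 40.1
[202. 183. 800.] [ 453.6 -191.4] [23.6 45.1] 89.5
[ 299.  149. 1746.] [423.8 -86.6] [22.8 88.9] 89.8
[  257.   145. 61786.] [ 500.3 -195.5] [668.1 442.1] 89.5
[  10.   24. 1030.] [ 286.  -370.8] [29.2 82.1] 50.1
[ 101.  166. 2934.] [ 436.7 -308.2] [ 63.5 108.5] 86.8
```

View pics/w5.png

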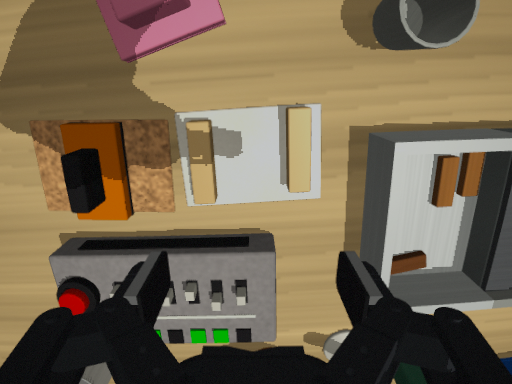

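Wrist view: the scraper is upright on the mat (95,170), staves lie at (200,162) and (299,150) with no third, and the chips are in the tray.

```bash
python3 - <<'E'
from h import *
np.set_printoptions(precision=4,suppress=True)
f=grab("wrist")
p=cast(f,[(187,122),(212,120),(216,202),(193,205)],.028);print(p,p.mean(0))
p=cast(f,[(290,108),(311,108),(311,192),(290,191)],.028);print(p.mean(0))
E
```

```text
[[ 0.3873 -0.2018  0.028 ]
 [ 0.3869 -0.1763  0.028 ]
 [ 0.4753 -0.1807  0.028 ]
 [ 0.4774 -0.2066  0.028 ]] [ 0.4317 -0.1914  0.028 ]
[ 0.4243 -0.0873  0.028 ]
```

>>> jog_arm(
  jaw=[1, 1, 1, 1, 1, 1, 0, 0, 0, 0],
  travel=[
    [0, 0, 0],
    [0.021, 0.05, 0],
    [0, 0, 0.06],
    [0, 0, 0.06],
    [0, 0, 0.05],
    [0, 0, 0.015],
    [0, 0, 0],
    [0, 0, 0],
    [0, 0, 0],
    [0, 0, 0],
  ],
  roll=[-3, 0, 0, 0, 0, 0, 0, 0, 0, 0],
)

```text
t: 16.77
position: [0.4247, -0.0897, 0.1809]
eef_rot: [0.001, 0.004, 1.0, -0.001]
force: [-1.3, -0.2, 7.8]
width: 0.0229
finger_force: 60.4
```

>>> jog_arm(
  jaw=[0, 0, 0, 0, 0, 0, 0, 0, 0, 0],
  travel=[
    [0, 0, -0.03],
    [0, 0, -0.05],
    [0, 0, -0.04],
    [-0.012, 0.048, 0],
    [-0.012, 0.048, 0],
    [-0.012, 0.048, 0],
    [-0.012, 0.048, 0],
    [-0.012, 0.048, 0],
    [-0.012, 0.048, 0],
    [-0.012, 0.048, 0],
  ],
  roll=[0, 0, 0, 0, 0, 0, 0, 0, 0, 0],
)

```text
t: 18.02
position: [0.5111, 0.2479, 0.3]
eef_rot: [0.001, 0.004, 1.0, 0.0]
force: [0.9, -0.8, 0.5]
width: 0.0228
finger_force: 59.3
```

>>> jog_arm(
  jaw=[0, 0, 0, 0, 0, 0, 0],
  travel=[
    [-0.006, 0.05, 0],
    [0, 0, 0.03],
    [0, 0, 0.03],
    [0, 0, 0.008],
    [0, 0, 0.004],
    [0, 0, 0.001],
    [0, 0, 0],
  ],
  roll=[0, 0, 0, 0, 0, 0, 0],
)

```text
t: 18.9
position: [0.5176, 0.296, 0.2273]
eef_rot: [0.001, 0.004, 1.0, 0.0]
force: [0.1, 0.1, -0.2]
width: 0.0228
finger_force: 59.3
```

>>> jog_arm(
  jaw=[0.6, 0.6, 0.6, 0.6, 1, 1, 1, 1, 1, 1],
  travel=[
    [0, 0, 0.0005],
    [0, 0, 0],
    [0, 0, -0.04],
    [0, 0, -0.05],
    [0.009, -0.054, 0],
    [0.009, -0.054, 0],
    [0.009, -0.054, 0],
    [0.009, -0.054, 0],
    [0.009, -0.054, 0],
    [0.009, -0.054, 0],
  ],
  roll=[0, 0, 0, 0, 0, 0, 0, 0, 0, 0],
)

```text
t: 20.15
position: [0.4598, -0.0291, 0.316]
eef_rot: [0.001, 0.004, 1.0, -0.0]
force: [1.8, -0.8, -0.2]
width: 0.0853
finger_force: 0.0
```

>>> jog_arm(
  jaw=[1, 1, 1, 1, 1],
  travel=[
    [0.009, -0.054, 0],
    [0.009, -0.054, 0],
    [0.009, -0.054, 0],
    [0, 0, -0.03],
    [0, 0, 0],
  ],
  roll=[0, 0, 0, 2.5, 0],
)

```text
t: 20.78
position: [0.4321, -0.1904, 0.3479]
eef_rot: [0.001, 0.027, 1.0, -0.001]
force: [0.6, 0.1, 0.0]
width: 0.0853
finger_force: 0.0
```

```bash
python3 - <<'E'
from h import *
np.set_printoptions(precision=4,suppress=True)
f=grab("wrist")
print(readout.read_state()["position"])
rects(f,(12,70,120),(30,160,255),.028)
rects(f,(5,200,100),(16,255,255),.024)
g=grab("scene");rects(g,(12,70,120),(30,160,255),.074)
E
```

```text
[ 0.4321 -0.1898  0.3467]
[500. 342. 736.] [682.8 137.9] [101.2  36. ] 38.2
[  247.   153. 66164.] [ 483.  -246.7] [415.6 637.7] 0.1
[ 11.  20. 952.] [ 272.6 -409. ] [27.4 67.9] 45.4
[ 146.  176. 3234.] [ 436.2 -308.9] [ 61.7 108.6] 87.0
[350. 313. 678.] [520.1 295.2] [25.7 93.3] 89.2
[   256.    211. 107238.] [ 461.8 -123.4] [1225.3 1158.8] 77.0
[ 77.  27. 686.] [ 661.4 -920.8] [141.6 314.6] 1.1
```

>>> jog_arm(
  jaw=[1, 1, 1, 1, 1, 0, 0, 0, 0, 0],
  travel=[
    [0, -0.001, 0.05],
    [0, 0, 0.05],
    [0, 0, 0.05],
    [0, 0, 0.0155],
    [0, 0, 0],
    [0, 0, 0],
    [0, 0, 0],
    [0, 0, 0],
    [0, 0, 0],
    [0, 0, -0.03],
  ],
  roll=[0, 0, 0, 0, 0, 0, 0, 0, 0, 0],
)

```text
t: 22.12
position: [0.4311, -0.1897, 0.2089]
eef_rot: [-0.001, 0.026, 1.0, 0.001]
force: [1.0, 0.2, 0.5]
width: 0.0233
finger_force: 58.5
```

>>> jog_arm(
  jaw=[0, 0, 0, 0, 0, 0, 0, 0, 0, 0],
  travel=[
    [0, 0, -0.05],
    [0, 0, -0.04],
    [-0.008, 0.056, 0],
    [-0.008, 0.056, 0],
    [-0.008, 0.056, 0],
    [-0.008, 0.056, 0],
    [-0.008, 0.056, 0],
    [-0.008, 0.056, 0],
    [-0.008, 0.055, 0],
    [0, 0, 0],
  ],
  roll=[0, 0, 0, 0, 0, 0, 0, 0, -2.5, 0],
)

```text
t: 23.38
position: [0.5081, 0.2003, 0.2999]
eef_rot: [-0.0, 0.002, 1.0, 0.0]
force: [0.1, -0.2, -0.6]
width: 0.0225
finger_force: 58.7
```

>>> jog_arm(
  jaw=[0, 0, 0, 0, 0, 0.6, 0.6, 0.6, 0.6, 1],
  travel=[
    [-0.006, 0, 0.03],
    [0, 0, 0.03],
    [0, 0, 0.01],
    [0, 0, 0.003],
    [0, 0, 0],
    [0, 0, 0],
    [0, 0, 0],
    [0, 0, -0.03],
    [0, 0, -0.05],
    [0, 0, -0.04],
  ],
  roll=[0, 0, 0, 0, 0, 0, 0, 0, 0, 0],
)

```text
t: 24.62
position: [0.5143, 0.1972, 0.3495]
eef_rot: [0.001, 0.004, 1.0, 0.0]
force: [0.2, -0.3, -0.8]
width: 0.0675
finger_force: 0.0
```

```bash
python3 - <<'E'
from h import *
np.set_printoptions(precision=4,suppress=True)
f=grab("scene")
rects(f,(12,70,120),(30,160,255),.074,400)
w=grab("wrist","w6");rects(w,(12,70,120),(30,160,255),.074,400)
d=grab("side");rects(d,(5,200,100),(16,255,255),.024)
E
```

```text
[350. 314. 704.] [521.  295.3] [26.1 94.8] 89.6
[318. 270. 625.] [518.6 197.6] [95.2 29.5] 1.6
[  452.   257. 29335.] [209.6 219.5] [796.5 296.5] 37.4
[  172.   188. 77036.] [ 596.5 -304.6] [1170.7 1050.6] 58.3
[113. 371. 778.] [740.1  23.8] [48.  51.6] 2.9
[ 258.  309. 9872.] [657.5 197.2] [183.4  99. ] 89.5
[ 362.  185. 2380.] [516.5 295.5] [23.7 89.6] 89.4
[ 252.  183. 2442.] [514.4 197.2] [89.5 23.8] 1.4
[  39.  246. 8722.] [572.8  17.4] [142.  211.8] 72.2
[  349.    97. 42536.] [484.6 340.3] [654.3 267.6] 54.3
[245. 299. 584.] [ 434.8 -319.1] [ 63.2 102.4] 86.5
```

>>> jog_arm(
  jaw=[0.5, 0.5, 0.5, 0.5, 0.5, 0.5, 0.5, 0.5, 0.5, 0.5],
  travel=[
    [-0.008, -0.053, 0],
    [-0.008, -0.053, 0],
    [-0.008, -0.053, 0],
    [-0.008, -0.053, 0],
    [-0.008, -0.053, 0],
    [-0.008, -0.053, 0],
    [-0.008, -0.053, 0],
    [-0.008, -0.053, 0],
    [0, 0, 0],
    [0, 0, 0],
  ],
  roll=[0, 0, 0, 0, 0, 0, 0, 0, 10, 10],
)

```text
t: 26.02
position: [0.5742, -0.2282, 0.3454]
eef_rot: [-0.001, 0.181, 0.983, 0.0]
force: [-0.6, 0.3, 0.3]
width: 0.043
finger_force: 0.0
```

>>> jog_arm(
  jaw=[0.5, 0.5, 0.5, 0.5, 0.5, 0.5, 0.5, 0.5],
  travel=[
    [0, 0, 0],
    [0, 0, 0],
    [0, 0, 0],
    [0, 0, 0],
    [0, 0, 0],
    [0, 0, 0],
    [0, 0, 0],
    [0, 0, 0],
  ],
  roll=[10, 10, 10, 10, 10, 10, 10, 0],
)

```text
t: 27.02
position: [0.5744, -0.2272, 0.346]
eef_rot: [-0.001, 0.71, 0.704, -0.0]
force: [0.3, 0.2, -0.3]
width: 0.0429
finger_force: 0.0
```

```bash
python3 - <<'E'
from h import *
w=grab("wrist","w7");s=readout.read_state();print(s["position"],s["eef_rot"],s["joint_positions"],s["width"])
np.save("w7.npy",w,allow_pickle=True)
E
```

```text
[ 0.57438904 -0.22725266  0.34613154] [-7.04159226e-04  7.08805899e-01  7.05403207e-01 -1.33463063e-04] [-5.88125518e-01  1.55396195e-01  4.64838671e-02  1.46331728e+00
  1.77238144e-05  9.87482936e-01] 0.04259101775728569
```

View pics/w7.png

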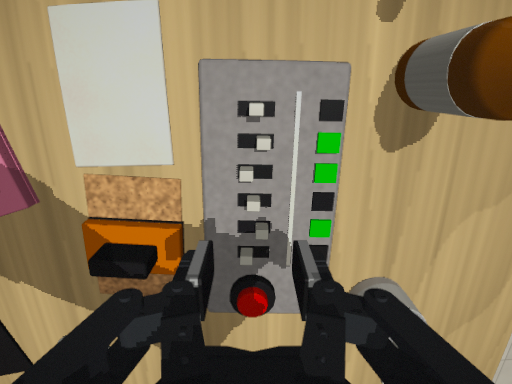

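Wrist view: tabs at (257,109) sw1 half-way, (264,144) sw2 on, (246,174) sw3 off, (253,203) sw4 half-way, (262,230) sw5 on, (246,256) sw6 off; green tiles are beside 2, 3 and 5.

```bash
python3 - <<'E'
from h import *
np.set_printoptions(precision=4,suppress=True)
f=np.load("w7.npy",allow_pickle=True).item()
print("tabs",cast(f,[(257,108),(264,143),(246,174),(253,203),(262,230),(246,256)],.068))
print("line",cast(f,[(298.5,93),(289.5,268)],.05))
print("corners",cast(f,[(199,60),(350,63)],.05))
print("tiles",cast(f,[(331,110),(328,142),(325,173),(322,201),(319,228)],.053))
print("slots",cast(f,[(256,109),(255,143),(254,173),(254,202),(253,229)],.05))
rects(f,(5,200,80),(16,255,255),.024)
rects(f,(0,200,80),(4,255,255),.072,100)
E
```

```text
tabs [[ 0.5782 -0.1564  0.068 ]
 [ 0.584  -0.1847  0.068 ]
 [ 0.5687 -0.2114  0.068 ]
 [ 0.5745 -0.2382  0.068 ]
 [ 0.5827 -0.2649  0.068 ]
 [ 0.5675 -0.2923  0.068 ]]
line [[ 0.6139 -0.145   0.05  ]
 [ 0.612  -0.3178  0.05  ]]
corners [[ 0.5305 -0.1181  0.05  ]
 [ 0.6561 -0.1208  0.05  ]]
tiles [[ 0.642  -0.159   0.053 ]
 [ 0.6413 -0.1866  0.053 ]
 [ 0.6406 -0.215   0.053 ]
 [ 0.6397 -0.2424  0.053 ]
 [ 0.6388 -0.2705  0.053 ]]
slots [[ 0.5776 -0.1582  0.05  ]
 [ 0.5766 -0.1877  0.05  ]
 [ 0.5756 -0.2155  0.05  ]
 [ 0.5754 -0.2441  0.05  ]
 [ 0.5743 -0.2726  0.05  ]]
[ 137.  239. 2954.] [ 438.5 -307.4] [ 65.5 111. ] 85.7
[ 496.   59. 1970.] [ 802.6 -110.7] [34.9 67.7] 12.4
[252. 302. 686.] [ 572.8 -342.7] [30.2 35.8] 0.6
```

>>> jog_arm(
  jaw=[0.5, 0.5, 0.5, 0.5, 0.5, 0.5, 0.5, 0.5, 0.5],
  travel=[
    [0.035, 0.001, 0],
    [0.034, 0.001, 0],
    [0, 0, 0.05],
    [0, 0, 0.05],
    [0, 0, 0.01],
    [0, -0.012, 0],
    [0, -0.008, 0],
    [0, -0.006, 0],
    [0, 0, 0],
  ],
  roll=[0, 0, 0, 0, 0, 0, 0, 0, 0],
)

```text
t: 28.2
position: [0.5514, -0.1586, 0.2394]
eef_rot: [0.002, 0.71, 0.704, 0.0]
force: [-1.2, 0.2, 8.7]
width: 0.0424
finger_force: 3.9
```

```bash
python3 - <<'E'
from h import *
s=readout.read_state();print(s["position"],s["force"],s["eef_rot"])
w=grab("wrist");d=grab("side")
a=w["img"][20:384,130:390];b=d["img"][190:320,240:370]
k=lambda i,h:cv2.resize(i,(int(i.shape[1]*h/i.shape[0]),h),interpolation=cv2.INTER_CUBIC)
cv2.imwrite("pics/w8.png",np.hstack([k(a,540)[:,:],k(b,540)[:,:400]])[:,:800,::-1])
E
```

```text
[ 0.55136211 -0.15862989  0.23935057] [-1.23009632  0.16591792  8.66210014] [1.52611730e-03 7.10249600e-01 7.03948151e-01 4.21180273e-04]
```

View pics/w8.png

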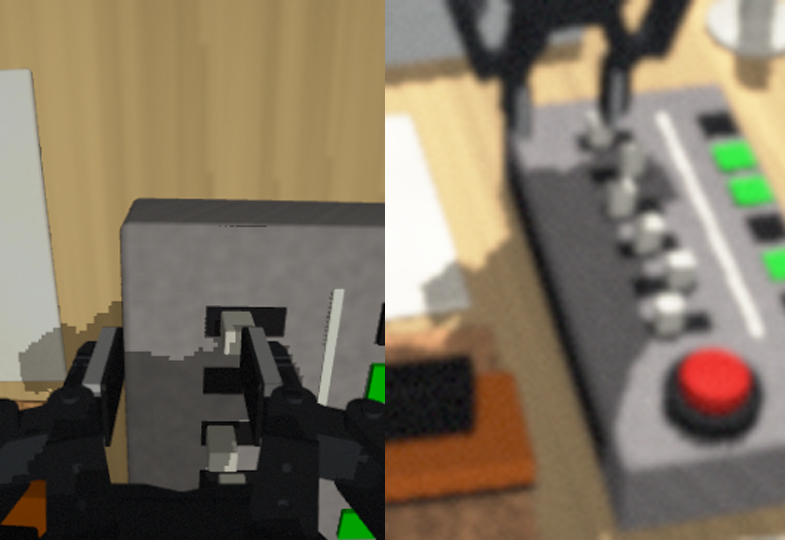

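Left panel (wrist): the right pad hides sw2's tab, and sw1's tab (235,330) is still mid-slot. Right panel (side): the fingertips are near (520,130) and (610,115). I'll work out where the tips really are.

```bash
python3 - <<'E'
from h import *
np.set_printoptions(precision=4,suppress=True)
d=grab("side");w=grab("wrist")
px=[(240+(u-385)/4.154,190+v/4.154) for u,v in[(520,132),(612,118),(597,135)]]
for z in(.055,.062,.068):print(z,cast(d,px,z))
print("proj tips wrist",[ (proj(w,[x,-.1586,.066])-[130,20])[0]*540/364 for x in(.53,.573,.5785)])
print("sw2 tab top w",(proj(w,[.584,-.187,.068])-[130,20])[0]*540/364)
E
```

```text
0.055 [[ 0.5321 -0.1478  0.055 ]
 [ 0.5851 -0.1472  0.055 ]
 [ 0.5728 -0.1592  0.055 ]]
0.062 [[ 0.5298 -0.1556  0.062 ]
 [ 0.5823 -0.155   0.062 ]
 [ 0.5701 -0.1669  0.062 ]]
0.068 [[ 0.5279 -0.1623  0.068 ]
 [ 0.5798 -0.1616  0.068 ]
 [ 0.5678 -0.1734  0.068 ]]
proj tips wrist [array([120.8518, 344.405 ]), array([237.3049, 343.556 ]), array([252.1671, 343.3946])]
sw2 tab top w [263.4552 409.7746]
```

>>> jog_arm(
  jaw=[0.5, 0.5, 0.5, 0.5, 0.5, 0.5, 0.5, 0.5, 0.5, 0.5],
  travel=[
    [0, 0, -0.015],
    [0, 0.026, 0],
    [0, 0, 0],
    [0, 0, 0.015],
    [0, 0, 0.007],
    [0, 0, 0],
    [0, -0.012, 0],
    [0, -0.008, 0],
    [0, -0.004, 0],
    [0, 0, 0],
  ],
  roll=[0, 0, 0, 0, 0, 0, 0, 0, 0, 0],
)

```text
t: 29.65
position: [0.5534, -0.1583, 0.2307]
eef_rot: [0.001, 0.71, 0.704, 0.001]
force: [5.2, 1.0, -2.7]
width: 0.0431
finger_force: 2.4
```

>>> jog_arm(
  jaw=[0.5, 0.5, 0.5, 0.5, 0.5, 0.5, 0.5, 0.5, 0.5],
  travel=[
    [0, 0.023, 0],
    [0, 0, -0.02],
    [-0.029, -0.001, 0],
    [0, 0, 0.021],
    [0, 0, 0],
    [0, 0.012, 0],
    [0, 0.008, 0],
    [0, 0.004, 0],
    [0, 0, 0],
  ],
  roll=[0, 0, 0, 0, 0, 0, 0, 0, 0],
)

```text
t: 30.78
position: [0.599, -0.1875, 0.2295]
eef_rot: [0.0, 0.71, 0.704, 0.0]
force: [0.5, 0.1, -0.3]
width: 0.043
finger_force: 0.0
```

>>> jog_arm(
  jaw=[0.5, 0.5, 0.5],
  travel=[
    [0, 0.0015, 0],
    [0, 0.0015, 0],
    [0, 0, 0],
  ],
  roll=[0, 0, 0],
)

```text
t: 31.15
position: [0.6008, -0.1875, 0.2292]
eef_rot: [-0.001, 0.71, 0.704, -0.001]
force: [-9.1, 0.7, 6.2]
width: 0.0427
finger_force: 4.6
```

>>> jog_arm(
  jaw=[0.5, 0.5, 0.5, 0.5, 0.5, 0.5, 0.5, 0.5, 0.5, 0.5],
  travel=[
    [0, -0.024, 0],
    [0, 0, -0.02],
    [-0.028, -0.001, 0],
    [0, 0, 0.02],
    [0, 0, 0],
    [0, 0.01, 0],
    [0, 0.007, 0],
    [0, 0.005, 0],
    [0, 0.003, 0],
    [0, 0, 0],
  ],
  roll=[0, 0, 0, 0, 0, 0, 0, 0, 0, 0],
)

```text
t: 32.4
position: [0.6005, -0.2153, 0.2292]
eef_rot: [-0.002, 0.71, 0.704, -0.002]
force: [-13.4, 1.2, 8.7]
width: 0.0428
finger_force: 7.1
```

>>> jog_arm(
  jaw=[0.5, 0.5, 0.5, 0.5, 0.5, 0.5, 0.5, 0.5, 0.5, 0.5],
  travel=[
    [0, -0.026, 0],
    [0, 0, -0.02],
    [-0.028, 0, 0],
    [0, 0, 0.02],
    [0, 0, 0],
    [0, -0.01, 0],
    [0, -0.007, 0],
    [0, -0.005, 0],
    [0, -0.003, 0],
    [0, 0, 0],
  ],
  roll=[0, 0, 0, 0, 0, 0, 0, 0, 0, 0],
)

```text
t: 33.65
position: [0.551, -0.243, 0.2297]
eef_rot: [0.001, 0.71, 0.704, 0.001]
force: [7.7, 1.5, -2.4]
width: 0.0424
finger_force: 3.6
```

Switch 4 is off. Next, switch 5 on.

>>> jog_arm(
  jaw=[0.5, 0.5, 0.5, 0.5, 0.5, 0.5, 0.5, 0.5, 0.5, 0.5],
  travel=[
    [0, 0.025, 0],
    [0, 0, -0.02],
    [-0.028, 0, 0],
    [0, 0, 0.02],
    [0, 0, 0],
    [0, 0.01, 0],
    [0, 0.007, 0],
    [0, 0.005, 0],
    [0, 0.002, 0],
    [0, 0, 0],
  ],
  roll=[0, 0, 0, 0, 0, 0, 0, 0, 0, 0],
)

```text
t: 34.9
position: [0.5986, -0.2715, 0.2295]
eef_rot: [-0.001, 0.71, 0.704, -0.001]
force: [-9.0, 1.1, 5.6]
width: 0.0431
finger_force: 4.3
```

>>> jog_arm(
  jaw=[0.5, 0.5, 0.5, 0.5, 0.5, 0.5, 0.5, 0.5, 0.5, 0.5],
  travel=[
    [0, -0.024, 0],
    [0, 0, -0.02],
    [-0.028, -0.001, 0],
    [0, 0, 0.02],
    [0, 0, 0],
    [0, -0.01, 0],
    [0, -0.007, 0],
    [0, -0.005, 0],
    [0, -0.003, 0],
    [0, 0, 0],
  ],
  roll=[0, 0, 0, 0, 0, 0, 0, 0, 0, 0],
)

```text
t: 36.15
position: [0.5496, -0.2991, 0.2297]
eef_rot: [0.001, 0.71, 0.704, 0.001]
force: [7.2, 1.2, -3.1]
width: 0.0429
finger_force: 3.5
```

>>> jog_arm(
  jaw=[0.5, 0.5, 0.5, 0.5, 0.5, 0.5, 0.5],
  travel=[
    [0, 0.023, 0],
    [0, 0, -0.04],
    [0, 0, -0.05],
    [0, 0, -0.04],
    [0.04, 0, 0],
    [0.03, 0, 0],
    [0, 0, 0],
  ],
  roll=[0, 0, 0, 0, 0, 0, 0],
)

```text
t: 37.02
position: [0.5726, -0.2276, 0.3597]
eef_rot: [0.0, 0.709, 0.705, 0.0]
force: [-0.0, -1.0, -0.1]
width: 0.0428
finger_force: 0.0
```

```bash
python3 - <<'E'
from h import *
np.set_printoptions(precision=4,suppress=True)
f=grab("wrist","w9");print(readout.read_state()["position"])
rects(f,(5,200,80),(16,255,255),.024)
rects(f,(0,200,80),(4,255,255),.072,100)
g=grab("scene");rects(g,(12,70,120),(30,160,255),.074,500)
E
```

```text
[ 0.5726 -0.2288  0.3596]
[ 128.  220. 2874.] [ 422.8 -290.8] [ 64.4 112.4] 85.8
[ 490.   57. 2616.] [ 805.8 -109.6] [49.1 66.5] 12.5
[253. 293. 632.] [ 572.8 -343.8] [35.6 29.4] 89.7
[350. 313. 680.] [520.1 295.2] [25.7 93.3] 89.2
[319. 269. 626.] [518.2 197.4] [94.4 28.9] 1.6
[   261.    207. 106218.] [ 456.1 -123.9] [1236.8 1154.4] 78.0
[ 77.  27. 698.] [ 661.4 -920.8] [141.6 314.6] 1.1
```

View pics/w9.png

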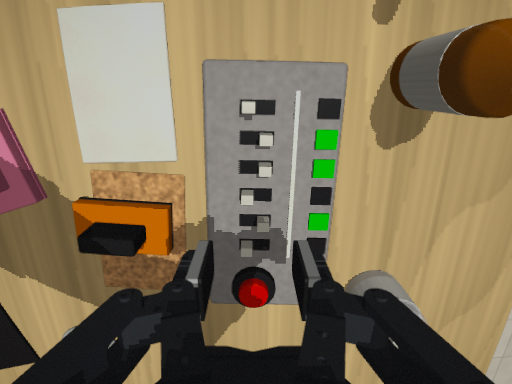

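The switches are now off, on, on, off, on, off, matching the tiles. The scraper has been knocked towards (-x, +y) and overhangs the mat, so I'll put it back before pressing start.

>>> jog_arm(
  jaw=[1, 1, 1, 1, 1, 1, 1, 1, 1, 1],
  travel=[
    [-0.022, -0.051, 0],
    [-0.022, -0.051, 0],
    [-0.021, -0.05, 0],
    [0, 0, 0],
    [0, 0, 0],
    [0, 0, 0],
    [0, 0, 0],
    [0, 0, 0],
    [0, 0, 0],
    [0, 0, 0],
  ],
  roll=[0, 0, 0, -10, -10, -10, -10, -10, -10, -10],
)

```text
t: 38.38
position: [0.4197, -0.294, 0.3592]
eef_rot: [0.0, 0.176, 0.984, -0.0]
force: [-0.4, -0.0, -0.3]
width: 0.0856
finger_force: 0.0
```

>>> jog_arm(
  jaw=[1, 1, 1],
  travel=[
    [0, 0, 0],
    [0, 0, 0],
    [0, 0, 0],
  ],
  roll=[-10, -6, 0],
)

```text
t: 38.75
position: [0.4197, -0.2939, 0.3592]
eef_rot: [-0.0, 0.04, 0.999, -0.0]
force: [0.6, 0.5, 0.6]
width: 0.0856
finger_force: 0.0
```

```bash
python3 - <<'E'
from h import *
np.set_printoptions(precision=4,suppress=True)
f=grab("wrist","w10");print(readout.read_state()["position"],readout.read_state()["eef_rot"])
rects(f,(5,200,80),(16,255,255),.024,150)
rects(f,(0,0,0),(180,255,45),.064,300)
E
```

```text
[ 0.4197 -0.2937  0.3592] [-0.      0.0409  0.9992 -0.    ]
[ 246.  174. 2712.] [ 419.7 -293.3] [ 59.7 109.8] 85.6
[217. 307. 557.] [ 562.4 -345. ] [45.9 45.9] 78.1
[  258.   339. 31257.] [ 591.6 -303.1] [687.6 212.6] 85.4
[ 253.  181. 1238.] [ 416.9 -293.2] [18.3 64.3] 86.1
[ 19.   7. 468.] [ 253.6 -469.2] [41.7 14.6] 81.6
```

>>> jog_arm(
  jaw=[1, 1, 1, 1, 1, 0, 0, 0, 0, 0],
  travel=[
    [0, 0, 0.05],
    [0, 0, 0.05],
    [0, 0, 0.045],
    [0, 0, 0.01],
    [0, 0, 0],
    [0, 0, 0],
    [0, 0, 0],
    [0, 0, 0],
    [0, 0, 0],
    [0, 0, -0.015],
  ],
  roll=[0, 0, 0, 0, 0, 0, 0, 0, 0, 0],
)

```text
t: 40.05
position: [0.4196, -0.2925, 0.2187]
eef_rot: [-0.001, 0.039, 0.999, 0.001]
force: [0.4, -0.3, -2.4]
width: 0.0189
finger_force: 58.7
```

>>> jog_arm(
  jaw=[0, 0, 0, 0, 0, 0],
  travel=[
    [-0.0165, -0.0145, 0],
    [0, 0, 0],
    [0, 0, 0.01],
    [0, 0, 0.0035],
    [0, 0, 0.001],
    [0, 0, 0],
  ],
  roll=[0, 0, 0, 0, 0, 0],
)

```text
t: 40.8
position: [0.4349, -0.3082, 0.2049]
eef_rot: [-0.0, 0.039, 0.999, 0.0]
force: [-3.3, 3.6, 6.2]
width: 0.0191
finger_force: 60.0
```

Contact (6 N up). I'll release, rise and check.

>>> jog_arm(
  jaw=[1, 1, 1, 1, 1, 1, 1],
  travel=[
    [0, 0, 0],
    [0, 0, 0],
    [0, 0, 0],
    [0, 0, -0.04],
    [0, 0, -0.05],
    [0, 0, -0.06],
    [0, 0, 0],
  ],
  roll=[0, 0, 0, 0, 0, 0, 0],
)

```text
t: 41.68
position: [0.4361, -0.3097, 0.3601]
eef_rot: [0.003, 0.039, 0.999, -0.003]
force: [0.8, -0.4, 0.5]
width: 0.0851
finger_force: 0.0
```

```bash
python3 - <<'E'
from h import *
np.set_printoptions(precision=4,suppress=True)
f=grab("wrist","w11");print(readout.read_state()["position"],readout.read_state()["eef_rot"])
rects(f,(5,200,80),(16,255,255),.024,150)
rects(f,(0,0,0),(180,255,45),.064,300)
E
```

```text
[ 0.4358 -0.3093  0.357 ] [ 0.0015  0.0393  0.9992 -0.0016]
[ 247.  172. 2605.] [ 434.1 -308.2] [ 59.4 109.3] 85.8
[231. 292. 558.] [ 562.8 -345.1] [45.7 44.7] 78.7
[  253.   344. 29057.] [ 613.9 -324.3] [694.3 210.6] 86.0
[ 315.  242. 1756.] [ 502.6 -251.8] [180.6  13.2] 88.7
[ 256.  177. 1257.] [ 431.6 -308. ] [18.5 64. ] 86.4
```

>>> jog_arm(
  jaw=[0, 0, 0, 0, 0, 0, 0, 0],
  travel=[
    [-0.046, -0.009, 0],
    [-0.046, -0.009, 0],
    [-0.046, -0.01, 0],
    [0, 0, 0],
    [0, 0, 0.05],
    [0, 0, 0.045],
    [0, 0, 0],
    [0, 0, 0],
  ],
  roll=[0, 0, 0, 0, 0, 0, 0, 0],
)

```text
t: 42.72
position: [0.5705, -0.3477, 0.2616]
eef_rot: [0.001, 0.039, 0.999, -0.0]
force: [0.5, -0.9, -0.1]
width: -0.0004
finger_force: 0.0
```

>>> jog_arm(
  jaw=[0, 0, 0, 0, 0, 0],
  travel=[
    [0, 0, 0.006],
    [0, 0, 0.004],
    [0, 0, 0.003],
    [0, 0, 0.003],
    [0, 0, 0.001],
    [0, 0, 0],
  ],
  roll=[0, 0, 0, 0, 0, 0],
)

```text
t: 43.48
position: [0.5708, -0.3476, 0.243]
eef_rot: [0.0, 0.039, 0.999, -0.0]
force: [-0.5, 0.3, 2.5]
width: 0.0002
finger_force: 1.4
```

>>> jog_arm(
  jaw=[0, 0, 0, 0],
  travel=[
    [0, 0, 0.002],
    [0, 0, 0.002],
    [0, 0, 0.001],
    [0, 0, 0],
  ],
  roll=[0, 0, 0, 0],
)

```text
t: 43.98
position: [0.5708, -0.3475, 0.2394]
eef_rot: [0.0, 0.039, 0.999, -0.0]
force: [-5.1, 3.1, 13.6]
width: 0.0003
finger_force: 7.1
```

>>> jog_arm(
  jaw=[0, 0, 0, 0, 0],
  travel=[
    [0, 0, -0.03],
    [0, 0, -0.05],
    [0, 0, -0.06],
    [0.06, 0, 0],
    [0, 0, 0],
  ],
  roll=[0, 0, 0, 0, 0],
)

```text
t: 44.6
position: [0.5082, -0.3421, 0.3763]
eef_rot: [-0.001, 0.04, 0.999, 0.001]
force: [0.6, -0.5, -0.8]
width: 0.0002
finger_force: 0.0
```

```bash
python3 - <<'E'
from h import *
f=grab("wrist");print(readout.read_state()["position"])
rects(f,(5,200,80),(16,255,255),.024,150)
g=grab("scene");rects(g,(12,70,120),(30,160,255),.074,500)
cv2.imwrite("pics/fin.png",np.hstack([f["img"][:,:400],g["img"][:,112:]])[:,:,::-1])
E
```

```text
[ 0.50955848 -0.34253244  0.37677233]
[478. 371. 198.] [857.6 -12.5] [71.3 17.8] 40.8
[264.  95. 726.] [ 432.4 -311.8] [38.  64.1] 85.7
[350. 313. 679.] [520.1 295.2] [25.7 93.3] 89.2
[319. 269. 616.] [518.1 197.6] [94.4 28.5] 1.4
[  251.   226. 99290.] [609.7 -87.3] [ 830.6 1309.1] 41.4
[  313.    37. 10838.] [ 101.  -433.6] [427.4 682.9] 59.4
[ 77.  27. 690.] [ 661.4 -920.8] [141.6 314.6] 1.1
```

View pics/fin.png

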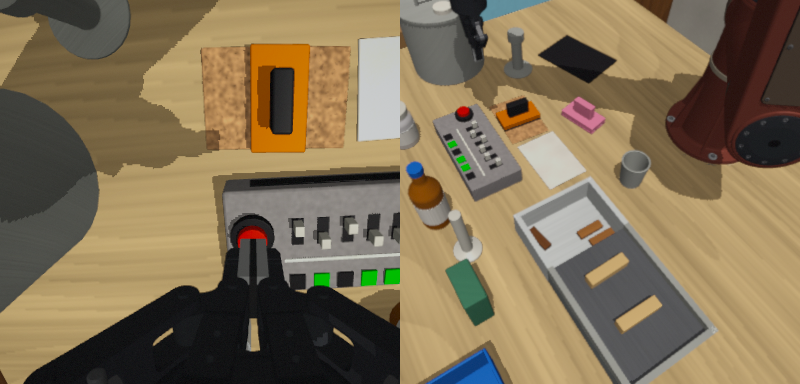

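The scraper stands upright on the mat (280,98), both staves lie flat on the plate, the chips are in the tray, and the bottle and cylinder are where they were.

```bash
python3 -c "
from station import order
print(order.sign_off())"
```

```text
the job is handed in; nothing more can be done
None
```

The job is handed in: three chips wiped into the tray, scraper upright on its mat, both staves flat on the plate, switches 2, 3 and 5 on and the rest off, and start pressed last (the scraper was knocked off centre partway, and I put it back before pressing start).

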